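Aim and lock the lamp of the stain viewer, and load the sample glasses

ROBOT

A 6-joint arm with a two-finger parallel gripper is mounted at the origin on the work surface. World frame = base frame: x ahead of the robot, y to its left, z up, the work surface at z = 0. Lengths are in m, angles in rad, forces in N, time in s.
With the tool pointing down it reaches from about 0.3 to 0.75 m from the base axis. Payload 8.5 kg.
Tool frame: the origin (TCP) lies on the front face of the gripper's body, between the roots of the fingers; the fingertips stand 64 mm ahead of it and the grasp point (between the pads) lies 45 mm ahead of it; z points along the fingers, y is the line along which they close (so a half turn about z gives the same grasp; the last joint's range is limited). The gripper opens to 88 mm and grips with 3 to 60 N. Pads are 18 mm wide; open, the fingers measure 123 mm over their backs; the gripper's body (75 mm by 187 mm) begins 45 mm behind the grasp point.
Start: joints at [1.08, 0.381, 1.297, -0, 1.464, -0.215], TCP at [0.15, 0.529, 0.303] pointing down, gripper open.
Joint ranges: [-3.11, 3.11], [-0.89, 2.33], [0.22, 2.48], [-1.42, 4.56], [0.17, 2.85], [-2.88, 2.88]. Speed limits (rad/s): [2.39, 2.39, 3.14, 3.14, 3.14, 3.14].

INTERFACE

Orientations are given as a rotation vector (axis times angle).
In Python, from rig import robot, vision, order gives the robot as it stands.
- The arm moves only by the tool step_arm, never from a script. Its argument "plan" is a list of rows, each a list of 5 numbers: the shift along the tool's x, y, z in cm, then the turn about the tool's z in degrees, then the closure, from 0 (fully open) to 1 (shut). A call has 1 to 8 rows; each row is the pose to reach, as a shift and turn from the pose commanded when the call began, along the tool's axes at that moment; what a row does not reach only later rows make up. A row lasts 1/8 s, in which the tool goes at most 62.5 mm and 10.7 degrees, less where a joint would pass 70% of its speed; a pose out of reach is approached as far as the arm can. A call with a gripper value outside its range is refused whole. The fingers move at their own pace and stop on an object; "newtons" is the grip in N (left out, the last holds). Time passes only in rows, so rows that repeat a pose let the fingers close. It gives the time, the measured TCP pose, the force, the opening and the grip force at its end, in the units of the state.
- robot.state(): the state, without advancing time (a new reading comes with each control period).
- vision.read_camera(name): name is "scene" or "top" or "wrist"; returns the picture (400x640x3 uint8, red, green, blue); there is no depth.
- vision.get_calibration(name): a dict with "K" (3x3 intrinsics, pixels), "extrinsics" (4x4, takes a point from world to camera coordinates). Camera axes: x right, y down, z forward; pixel columns grow to the right and rows downward; lengths in m; the calibration is good to about 2 mm. A picture is of the moment at which its call begins: read the wrist's pose just before it. get_calibration takes no time and is no camera call; for the wrist camera it gives the pose at the moment of the call.
- order.job_done(): hands the job in; it is judged then, once.
The state is a dict: "t": time; "joints": joint angles; "dq": joint speeds; "effort": joint torques, N m; "tool_pos": TCP position; "ee_rot": TCP orientation; "wrist_force": force on the tool from outside, world axes, zero at the start; "torque": the same for the moment, N m; "grip_width": opening from 0.0 (shut) to 1.0 (fully open); "finger_force": force on a finger pad.
Only numpy, scipy, OpenCV 4.12 (cv2) and the standard library are available. Lean on these libraries where they do the work, as an engineer would, in place of code of your own. Each camera call takes 0.05 s, during which the arm holds its last target. There are 200 camera calls.

TASK

Get the stain viewer ready: fit the spanner on the square flats of the lamp's spindle, swing it clockwise until its handle rests on the red stop pin so that the lamp shines straight down the yellow light path, and leave the spanner there to hold the spindle while you turn the brass locknut above it clockwise until fully tight, the lamp staying in line. Then lay the spanner flat back on its black mat. Also stand every sample glass present upright and centred on a marked square of the light path, one to a square, clear faces square to the light so that it shines through them, and leave the tape, glue bottle and picture frame alone.

Things in the scene. Friction and masses are not known exactly. Their poses are not given: they have to be found in the camera images.
- viewer: the fixed viewer. Origin on the bench under the light path; +y runs along the yellow light path from the lamp to the upright white screen (100 mm wide, 75 mm tall, at y = 320 mm), z up. The lamp's spindle stands at (0, -170) mm. The stage card (100 x 330 mm) is flush with the bench (1 mm, no step)
- stop_pin (a point): middle of the top of the red stop pin, 16 mm diameter, 46 mm above the bench, at viewer (-150, -153) mm. The fitted spanner's handle, pointing from the spindle to viewer -x, cannot turn clockwise (seen from above; towards viewer +y) past it
- ledge (a point): centre of the top of the grey ledge that carries the fitted spanner's handle: 105 mm along viewer x, 85 mm along y, top 28 mm above the bench, at viewer (-112.5, -165) mm
- mark1 (a point): centre of the marked square (58 mm, black outline) nearest the lamp, at bench height, viewer (0, 20) mm
- mark2 (a point): centre of the second marked square, viewer (0, 90) mm
- mark3 (a point): centre of the third marked square, viewer (0, 160) mm
- mark4 (a point): centre of the marked square nearest the screen, viewer (0, 230) mm
- lamp (a joint): angle (rad) of lamp and spindle: 0 = shines straight along the light path, positive = turned anticlockwise seen from above; -1.2 to 1.2, starts at 0.15 to 0.6. Friction 0.15 N m, it stays where it is left. The green lamp tube (42 mm diameter, 21 to 63 mm above the bench) reaches from 77 to 135 mm in front of the spindle axis
- flats (a point): point on the spindle axis, 36 mm above the bench, at half the thickness of the fitted spanner; turns with the lamp (its +y is where the lamp shines). The spindle is a 34 mm square here, flats normal to x and y, free from 30 up to the locknut at 52 mm; below is a round collar (56 mm diameter), top at 30 mm, on which the jaw lies
- locknut (a joint): angle (rad) of the locknut against the spindle: grows as it is turned clockwise seen from above; starts loose at 0 to 0.4, fully tight at its stop, 2.4. Its drag on the spindle, 0.35 N m, is more than the spindle's own friction, so an unheld spindle turns along with it
- nut (a point): centre of the brass hexagonal locknut, 66 mm above the bench: 46 mm across flats, 28 mm tall (52 to 80 mm above the bench). x is normal to one of its flats (another every 60 degrees); a red line on top points along x
- spanner: steel holding spanner, 300 g, 12 mm thick, lying flat. Origin: underside, below the middle of its red upright grip block (40 along x, 16 along y, 12 to 42 mm above the underside), to be gripped across the 16 mm, near the balance point. +x points to the jaw. Handle 18 mm wide, from x = -65 mm to the jaw. When fitted, with handle to viewer -x against the stop pin, the lamp is in line
- jaw (a point): centre of the spanner's jaw, at spanner (100, 0, 6) mm; meets flats when fitted. The jaw is open to spanner +x: gap 36 mm, arms from x = 80 to 120 mm, flared lips to 130 mm, throat at 81.5 mm, 60 mm wide over all. It slides sideways onto the flats along spanner x; smooth steel, about 0.06 rad of play each way
- mat: black rubber tool mat, fixed, 260 (x) x 120 (y) x 4 mm, where the spanner lies at the start and belongs at the end. Origin: centre of its underside
- glass_a: amber sample glass: a 48 x 48 mm square block, 46 mm tall, 150 g, heavy foot, loose, may be absent. Above the white foot (16 mm) two opposite upright faces (+x, -x) are clear, the other two (+y, -y) are white panels; a black ridge on top (42 x 10 mm, 4 mm high) runs along x, from clear face to clear face. Origin: centre of its underside, z up. Grip it on any upright faces
- glass_b: green sample glass: a 48 x 48 mm square block, 46 mm tall, 150 g, heavy foot, loose, may be absent. Above the white foot (16 mm) two opposite upright faces (+x, -x) are clear, the other two (+y, -y) are white panels; a black ridge on top (42 x 10 mm, 4 mm high) runs along x, from clear face to clear face. Origin: centre of its underside, z up. Grip it on any upright faces
- glass_c: amber sample glass: a 48 x 48 mm square block, 46 mm tall, 150 g, heavy foot, loose, may be absent. Above the white foot (16 mm) two opposite upright faces (+x, -x) are clear, the other two (+y, -y) are white panels; a black ridge on top (42 x 10 mm, 4 mm high) runs along x, from clear face to clear face. Origin: centre of its underside, z up. Grip it on any upright faces
- glass_d: colourless sample glass: a 48 x 48 mm square block, 46 mm tall, 150 g, heavy foot, loose, may be absent. Above the white foot (16 mm) two opposite upright faces (+x, -x) are clear, the other two (+y, -y) are white panels; a black ridge on top (42 x 10 mm, 4 mm high) runs along x, from clear face to clear face. Origin: centre of its underside, z up. Grip it on any upright faces
- tape: roll of masking tape lying flat, 90 mm across, 22 mm high, origin centre of underside; bystander
- glue: white glue bottle with red cap, 52 mm diameter, 150 mm tall, origin centre of underside; bystander
- frame: dark wooden picture frame lying flat, 140 (x) x 260 (y) x 20 mm, bars 32 mm wide, origin under the middle of the long bar nearest the robot; bystander
There are look-alikes about, which are no part of the job. Leave any brown or pink look-alike of the glass_d alone.

How it is judged:
By the outcome, as a careful person would: the job done as asked, in the order asked, and still so for the second after the job is handed in, with the robot touching nothing.
Of glass_a, glass_b, glass_c, glass_d only 2 to 4 are there at a start; the rules pass over those that are not, and their reading is None.
At some moment in a run one of glass_a, glass_b, glass_c, glass_d may be knocked a few centimetres aside while the robot is not near it.
It also fails if it takes over 210 s, if anything falls off the work surface, if the arm or the gripper's body presses on something with over 40 N, if the wrist force passes 120 N, or if a joint passes its speed limit or range.

## Working session

There is one attempt and no reset: what is moved stays moved. The work goes in short steps, Python scripts to look and compute and a tool call to move; the robot and the scene stay as the last step left them, time stands still between calls to the robot, and variables do not carry over. Pictures are saved under pics/ and viewed, at most 14 in all, crops included, and the job is handed in when it is done.

Besides the shell and the picture viewer there is one more tool, called after ">>>" by a JSON object that holds its "method" and its "body". step_arm: Moves the arm, as the interface text tells. Its arguments: {"type":"object","properties":{"plan":{"type":"array"},"newtons":{"type":"number"}},"required":["plan"]}

```bash
ls; mkdir -p pics; python3 - <<'E'
from rig import robot,vision
import cv2,numpy as np
s=robot.state();print({k:np.round(v,3) if not isinstance(v,dict) else v for k,v in s.items()})
for n in ["scene","top","wrist"]:
    c=vision.get_calibration(n);print(n,np.round(c["K"],1).tolist(),np.round(c["extrinsics"],4).tolist())
    im=vision.read_camera(n);cv2.imwrite(f"pics/{n}0.png",im[:,:,::-1])
E
```

```text
pics
{'t': np.float64(0.0), 'joints': array([ 1.08 ,  0.381,  1.298, -0.   ,  1.464, -0.215]), 'dq': array([ 0.003, -0.   , -0.001, -0.   , -0.001, -0.   ]), 'effort': array([-1.0000e-03, -4.3792e+01, -2.2455e+01,  7.1000e-02,  3.5000e-02,
       -0.0000e+00]), 'tool_pos': array([0.15 , 0.529, 0.302]), 'ee_rot': array([-4.320e-01, -3.111e+00,  2.000e-03]), 'wrist_force': array([-0.287,  0.517,  0.53 ]), 'torque': array([-0.039, -0.023, -0.007]), 'finger_force': np.float64(0.0), 'grip_width': np.float64(0.998)}
scene [[494.9, 0.0, 332.6], [0.0, 494.9, 201.2], [0.0, 0.0, 1.0]] [[0.7099, 0.7042, -0.0089, -0.4046], [0.5295, -0.5421, -0.6525, -0.2382], [-0.4643, 0.4585, -0.7577, 1.8352], [0.0, 0.0, 0.0, 1.0]]
top [[456.2, 0.0, 318.4], [0.0, 456.2, 194.4], [0.0, 0.0, 1.0]] [[-0.0294, -0.9993, -0.0216, 0.0448], [-0.9938, 0.0315, -0.1063, 0.5624], [0.107, 0.0184, -0.9941, 1.1419], [0.0, 0.0, 0.0, 1.0]]
wrist [[293.5, 0.0, 316.4], [0.0, 293.5, 197.7], [0.0, 0.0, 1.0]] [[0.2732, 0.962, -0.0014, -0.5502], [0.9153, -0.2594, 0.3081, -0.0414], [0.296, -0.0855, -0.9513, 0.3926], [0.0, 0.0, 0.0, 1.0]]
```

View pics/top0.png

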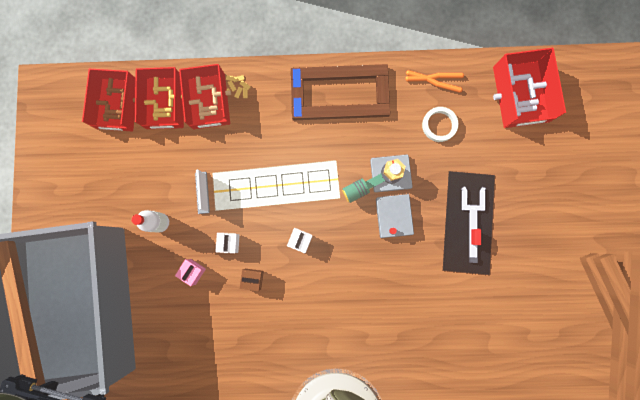

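View pics/scene0.png

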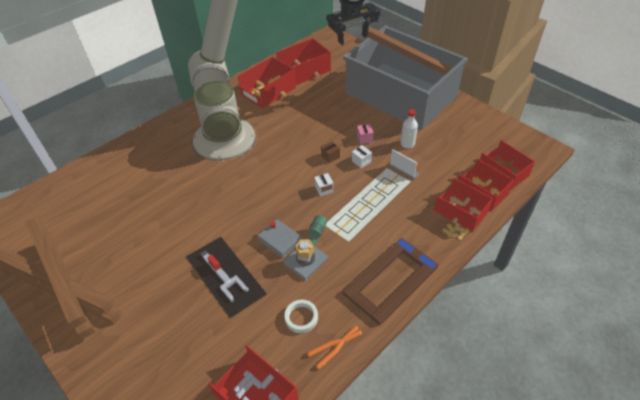

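Candidates for sample glasses (top image): white-topped blocks at (227,243) and (300,240). Look-alikes are pink (189,271) and brown (252,280). The spanner is at (474,225), its grip block at (476,237). The tape is at (440,124), the frame at (345,93) and the glue at (150,220). The orange pliers at (436,80) are no part of the job. Next I take one close crop to check the choice.

```bash
cat > h.py <<'E'
import numpy as np,cv2
from rig import robot,vision
from scipy.spatial.transform import Rotation as R
def ray(cal,uv,z):
    K,E=cal["K"],np.array(cal["extrinsics"])
    d=E[:3,:3].T@np.linalg.solve(K,[uv[0],uv[1],1.]); c=-E[:3,:3].T@E[:3,3]
    return c+d*(z-c[2])/d[2]
def proj(cal,p):
    E=np.array(cal["extrinsics"]); q=cal["K"]@(E[:3,:3]@np.asarray(p,float)+E[:3,3]); return q[:2]/q[2]
def rel(target,yaw_y=None,s=None):
    """shift in tool axes (cm) for TCP world target; turn (deg) about tool z to bring tool y to world yaw (mod 180)"""
    s=s or robot.state(); Rm=R.from_rotvec(s["ee_rot"]).as_matrix()
    d=Rm.T@(np.asarray(target)-s["tool_pos"])*100
    t=None
    if yaw_y is not None:
        cur=np.arctan2(Rm[1,1],Rm[0,1]); t=-(np.degrees(yaw_y-cur)); t=(t+90)%180-90
    return np.round(d,2),t,np.round(s["joints"],2)
E
python3 - <<'E'
import cv2,numpy as np
from h import *
t=cv2.imread("pics/top0.png");s=cv2.imread("pics/scene0.png");w=cv2.imread("pics/wrist0.png")
a=cv2.resize(t[150:290,170:350],(720,560),interpolation=cv2.INTER_CUBIC)
b=cv2.resize(t[140:280,335:505],(680,560),interpolation=cv2.INTER_CUBIC)
c=cv2.resize(s[115:265,230:430],(800,600),interpolation=cv2.INTER_CUBIC)
cv2.imwrite("pics/ca.png",a);cv2.imwrite("pics/cb.png",b);cv2.imwrite("pics/cc.png",c)
E
```

```text
(no output)
```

View pics/ca.png

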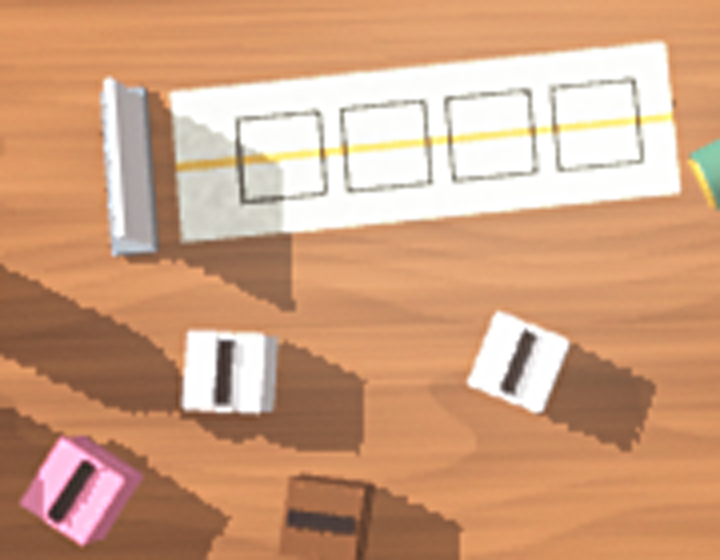

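View pics/cb.png

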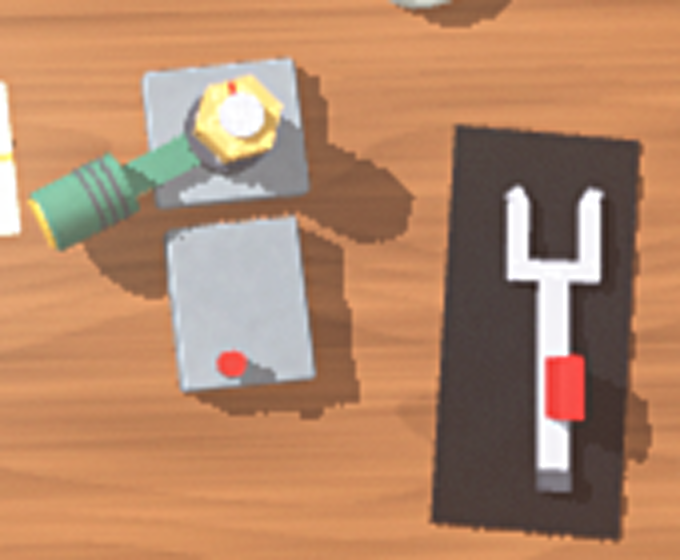

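View pics/cc.png

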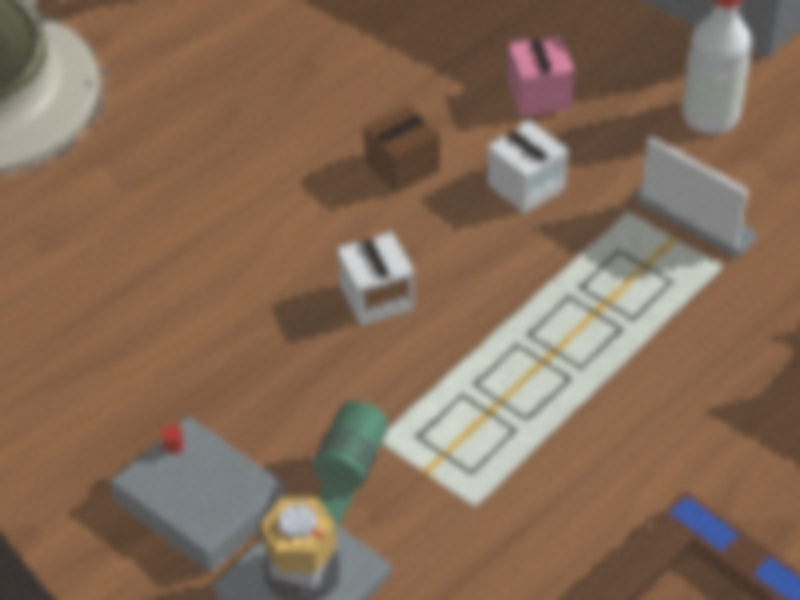

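Two sample glasses are present, at top (227,243) and (300,240). Both have white panels and a black ridge. In the scene image one shows an open clear window. Pink and brown are the decoys.

The nut centre is at crop b (238,119), the pin at (232,363) and the spanner lips at (515/592,188), with its handle end at (553,470). Next I compute positions.

```bash
python3 - <<'E'
from h import *
c=vision.get_calibration("top");E=c["extrinsics"];print("cam",-E[:3,:3].T@E[:3,3])
A=lambda u,v,z:ray(c,(170+u/4-.4,150+v/4-.4),z)
B=lambda u,v,z:ray(c,(335+u/4-.4,140+v/4-.4),z)
m=[A(596,125,.001),A(491,135,.001),A(386,146,.001),A(282,156,.001)]
nut=B(238,119,.08);pin=B(232,363,.046)
for n,p in [("m1",m[0]),("m4",m[3]),("nut",nut),("pin",pin)]:print(n,p.round(4))
vd=m[3]-m[0];print("len .21?",np.linalg.norm(vd),"yaw y",np.degrees(np.arctan2(vd[1],vd[0])))
# fit viewer pose
src=np.array([[0,.02],[0,.09],[0,.16],[0,.23],[0,-.17],[-.15,-.153]]);dst=np.array([*m,nut,pin])[:,:2]
cs,cd=src.mean(0),dst.mean(0);H=(src-cs).T@(dst-cd);U,_,V=np.linalg.svd(H);Rm=V.T@np.diag([1,np.linalg.det(V.T@U.T)])@U.T
t=cd-Rm@cs;print("viewer",t.round(4),"yaw x",np.degrees(np.arctan2(Rm[1,0],Rm[0,0])));print("resid mm",((src@Rm.T+t-dst)*1e3).round(1).tolist())
lam=B(70,200,.042);print("lamp dir from spindle",np.degrees(np.arctan2(*(lam-nut)[[1,0]])))
for n,uv,z in [("lipL",(515,188),.016),("lipR",(594,188),.016),("throatL",(510,280),.016),("throatR",(599,280),.016),("end",(553,470),.016),("blk1",(565,357),.046),("blk2",(565,420),.046)]:print(n,B(*uv,z).round(4))
print("mat",[B(*p,.004)[:2].round(3).tolist() for p in [(457,125),(641,142),(620,541),(432,522)]])
for n,a,b in [("gL",(227,342),(223,405)),("gR",(529,333),(508,395))]:
    p,q=A(*a,.05),A(*b,.05);print(n,(p+q)/2,"ridge len",np.linalg.norm(p-q),"ang",np.degrees(np.arctan2(*(p-q)[[1,0]])))
print(rel([.4,-.3,.2],0))
E
```

```text
cam [0.43807692 0.00604543 1.19594827]
m1 [0.6026 0.0267 0.001 ]
m4 [0.5886 0.2351 0.001 ]
nut [ 0.6143 -0.1617  0.08  ]
pin [ 0.4653 -0.1558  0.046 ]
len .21? 0.20890319792874537 yaw y 93.83544959968972
viewer [0.6039 0.0066] yaw x 3.816639108363423
resid mm [[-0.0, -0.1], [-0.2, 0.2], [0.2, 0.3], [-0.0, 1.0], [0.9, -1.3], [-0.9, -0.2]]
lamp dir from spindle 112.41828543973197
lipL [ 0.5734 -0.3477  0.016 ]
lipR [ 0.5717 -0.3984  0.016 ]
throatL [ 0.5139 -0.3408  0.016 ]
throatR [ 0.5121 -0.3976  0.016 ]
end [ 0.392  -0.3604  0.016 ]
blk1 [ 0.4628 -0.363   0.046 ]
blk2 [ 0.4238 -0.3605  0.046 ]
mat [[0.618, -0.316], [0.602, -0.435], [0.345, -0.404], [0.361, -0.285]]
gL [0.44616513 0.26309939 0.05      ] ridge len 0.03933310800145417 ang -4.11444245270361
gR [0.4466522  0.07869963 0.05      ] ridge len 0.04070494035613183 ang -20.273885797622434
(array([-46.66, -72.95,  10.3 ]), np.float64(74.19868135283116), array([ 1.08,  0.38,  1.3 ,  0.  ,  1.46, -0.22]))
```

The viewer fit is good to about 1 mm (yaw 3.8°, spindle at (0.615,-0.163)). The spanner's origin is at (0.443,-0.363) with yaw about -4.5°, and the lamp is at about +18.6°. Next I work out the approach.

```bash
python3 - <<'E'
from h import *
for p in ([.5,.2,.3],[.48,-.15,.26],[.443,-.363,.18]): print(rel(p,np.radians(85.5)))
E
```

```text
(array([-42.67, -22.13,   0.24]), np.float64(-11.301318647168841), array([ 1.08,  0.38,  1.3 ,  0.  ,  1.46, -0.22]))
(array([-50.27, -56.34,   4.28]), np.float64(-11.301318647168841), array([ 1.08,  0.38,  1.3 ,  0.  ,  1.46, -0.22]))
(array([-52.52, -77.84,  12.3 ]), np.float64(-11.301318647168841), array([ 1.08,  0.38,  1.3 ,  0.  ,  1.46, -0.22]))
```

>>> {"method": "step_arm", "body": {"plan": [[-6,-3,0,0,0],[-12,-6,0,-2,0],[-18,-9,0,-4,0],[-23,-12,0,-6,0],[-28,-15,0,-8,0],[-34,-18,0,-10,0],[-39,-21,0,-11.3,0],[-42.7,-26,0.2,-11.3,0]]}}

```text
t: 1.15
tool_pos: [0.4894, 0.1657, 0.3005]
ee_rot: [-0.123, -3.139, -0.0]
wrist_force: [0.1, 0.2, -0.9]
grip_width: 1.004
finger_force: 0.0
```

>>> {"method": "step_arm", "body": {"plan": [[-1,-6,0,0,0],[-2,-12,0.5,0,0],[-3,-18,1,0,0],[-3,-24,2,0,0],[-3,-30,3,0,0],[-3,-36,4,0,0],[-2,-42,5,0,0],[-1,-46,6,0,0]]}}

```text
t: 2.15
tool_pos: [0.4609, -0.2944, 0.2402]
ee_rot: [-0.126, -3.139, -0.0]
wrist_force: [0.0, 0.1, -0.3]
grip_width: 1.0
finger_force: 0.0
```

```bash
python3 - <<'E'
from h import *
print(rel([.443,-.363,.18],np.radians(85.5)),robot.state()["tool_pos"])
E
```

```text
(array([ 1.23, -6.98,  6.02]), np.float64(-0.0900564832550117), array([-0.78,  0.43,  1.41, -0.  ,  1.3 , -2.28])) [ 0.46090652 -0.29443791  0.24017652]
```

>>> {"method": "step_arm", "body": {"plan": [[0.6,-3.5,3,0,0],[1.2,-7,6,0,0],[1.2,-7,6,0,0],[1.2,-7,6,0,0]]}}

```text
t: 2.65
tool_pos: [0.4446, -0.3604, 0.1814]
ee_rot: [0.123, 3.139, -0.0]
wrist_force: [0.3, -0.6, 0.1]
grip_width: 0.998
finger_force: 0.0
```

```bash
python3 - <<'E'
from h import *
import pickle
c=vision.get_calibration("wrist");im=vision.read_camera("wrist");cv2.imwrite("pics/w1.png",im[:,:,::-1]);pickle.dump(c,open("w1.pkl","wb"))
for p in [[.443,-.363,.046],[.543,-.371,.016],[.573,-.373,.016]]:print(proj(c,p).round(1))
E
```

```text
[311.8 208. ]
[312.7 292.5]
[313.2 317.5]
```

View pics/w1.png

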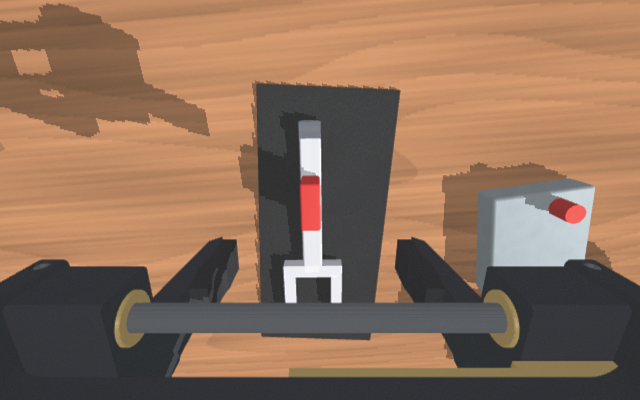

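The wrist view shows the red block at (311,205) between the open fingers, where I predicted it (312,208), with the handle in line with the finger direction. I descend and grip.

>>> {"method": "step_arm", "body": {"plan": [[0,0,4,0,0.3],[0,0,8,0,0.5],[0,0,9.7,0,0.5],[0,0,9.7,0,0.5],[0,0,9.7,0,1],[0,0,9.7,0,1],[0,0,9.7,0,1],[0,0,9.7,0,1]], "newtons": 45}}

```text
t: 3.7
tool_pos: [0.4446, -0.3614, 0.0847]
ee_rot: [0.123, 3.138, -0.003]
wrist_force: [0.0, -1.0, 6.4]
grip_width: 0.178
finger_force: 45.0
```

>>> {"method": "step_arm", "body": {"plan": [[0,0,0,0,1],[0,0,0,0,1]]}}

```text
t: 3.95
tool_pos: [0.4446, -0.3614, 0.0848]
ee_rot: [0.123, 3.138, -0.003]
wrist_force: [-0.8, -1.0, 6.6]
grip_width: 0.178
finger_force: 45.0
```

```bash
python3 - <<'E'
from h import *
print(rel([.4446,-.3614,.17],None)[0],rel([.4534,-.2297,.17],np.radians(112.4)))
E
```

```text
[-0.01 -0.01 -8.52] (array([ 0.14, 13.19, -8.55]), np.float64(-26.89331780346599), array([-0.89,  0.66,  1.51, -0.  ,  0.97, -2.38]))
```

>>> {"method": "step_arm", "body": {"plan": [[0,0,-1.5,0,1],[0,0,-4,0,1],[0,1,-7,-3,1],[0,4,-8.5,-9,1],[0,7,-8.5,-15,1],[0,10,-8.5,-21,1],[0.1,13.2,-8.5,-26.9,1],[0.1,13.2,-8.5,-26.9,1]]}}

```text
t: 4.95
tool_pos: [0.4534, -0.2272, 0.1694]
ee_rot: [0.614, -3.08, -0.002]
wrist_force: [0.2, 0.1, -2.4]
grip_width: 0.178
finger_force: 45.0
```

>>> {"method": "step_arm", "body": {"plan": [[0,0,0,0,1],[0,0,0,0,1],[0,0,0,0,1]]}}

```text
t: 5.32
tool_pos: [0.4536, -0.2298, 0.1688]
ee_rot: [0.608, -3.082, -0.0]
wrist_force: [-0.8, -0.6, -2.8]
grip_width: 0.178
finger_force: 45.0
```

```bash
python3 - <<'E'
from h import *
import pickle
c=vision.get_calibration("wrist");im=vision.read_camera("wrist");cv2.imwrite("pics/w2.png",im[:,:,::-1])
print(rel([.4534,-.2297,.17],np.radians(112.4)))
ct=vision.get_calibration("top");im=vision.read_camera("top")
o=cv2.resize(im[140:280,335:505,::-1],(680,560),interpolation=cv2.INTER_CUBIC);cv2.imwrite("pics/t2.png",o)
E
```

```text
(array([ 0.02,  0.  , -0.12]), np.float64(-0.05639859973339867), array([-0.7 ,  0.45,  1.61, -0.  ,  1.07, -2.66]))
```

View pics/t2.png

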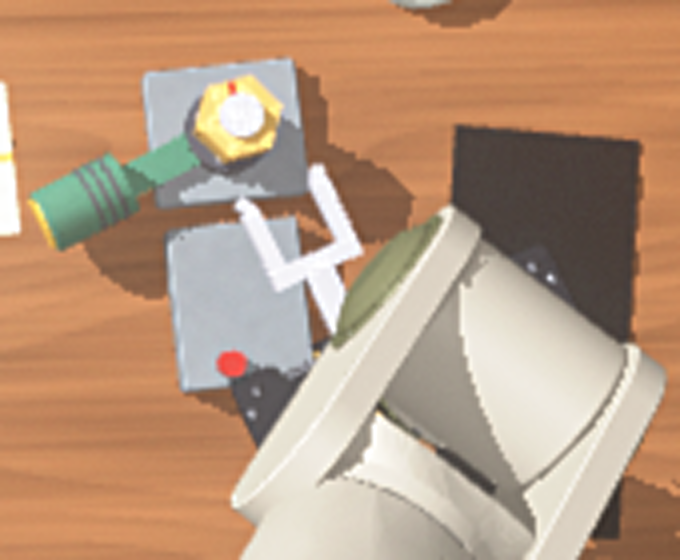

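The jaw is visible: lip ends at crop (242,205) and (317,170), outer throat corners at (278,290) and (360,250).

```bash
python3 - <<'E'
from h import *
c=vision.get_calibration("top")
B=lambda u,v,z:ray(c,(335+u/4-.4,140+v/4-.4),z)
z=.1688-.081+.012
L,Rr,a,b=[B(*p,z)[:2] for p in [(242,203),(316,168),(277,290),(360,251)]]
print(L,Rr,a,b)
m=(L+Rr)/2;t=(a+b)/2;d=m-t;print("axis ang",np.degrees(np.arctan2(d[1],d[0])),"perp",np.degrees(np.arctan2(*(L-Rr)[::-1]))-90,np.degrees(np.arctan2(*(a-b)[::-1]))-90, "len",np.linalg.norm(d))
s=robot.state()["tool_pos"][:2]
for ang in (20,22.4,24,25):
  u=np.array([np.cos(np.radians(ang)),np.sin(np.radians(ang))]);n=np.array([-u[1],u[0]])
  print(ang,"lip mid rel tcp along/lat",(m-s)@u,(m-s)@n,"spindle",(np.array([.6152,-.163])-s)@u,(np.array([.6152,-.163])-s)@n)
# lamp angle: tube edges & arm
for p in [(163,165),(125,182),(80,201),(50,217)]:
  q=B(*p,.042 )[:2]-[.6152,-.163];print(p,np.degrees(np.arctan2(q[1],q[0]))-93.8,np.linalg.norm(q))
E
python3 - <<'E'
import cv2
im=cv2.imread("pics/w2.png");cv2.imwrite("pics/w2c.png",im)
E
```

```text
[ 0.55989549 -0.1587048 ] [ 0.5797119  -0.20417708] [ 0.50679554 -0.17712204] [ 0.52867973 -0.22786813]
axis ang 22.017108889939806 perp 23.547139449121218 23.328068107736 len 0.056161832008479864
20 lip mid rel tcp along/lat 0.12564926950955574 0.00546629965511914 spindle 0.17461501765042772 0.007268667620690022
22.4 lip mid rel tcp along/lat 0.12576795862377935 0.00019985948028200602 spindle 0.17476623082101408 -4.982625081564312e-05
24 lip mid rel tcp along/lat 0.1257245039925105 -0.0033118659456173264 spindle 0.1746967008655888 -0.004929566382374067
25 lip mid rel tcp along/lat 0.12564755551104342 -0.005505556675195597 spindle 0.17458406091581974 -0.007977693412295931
(163, 165) 23.477025324913157 0.05010897526519933
(125, 182) 21.785168934631145 0.0766107237309647
(80, 201) 20.512884128914408 0.10767233241718804
(50, 217) 20.856550120469052 0.12932162074692655
```

View pics/w2.png

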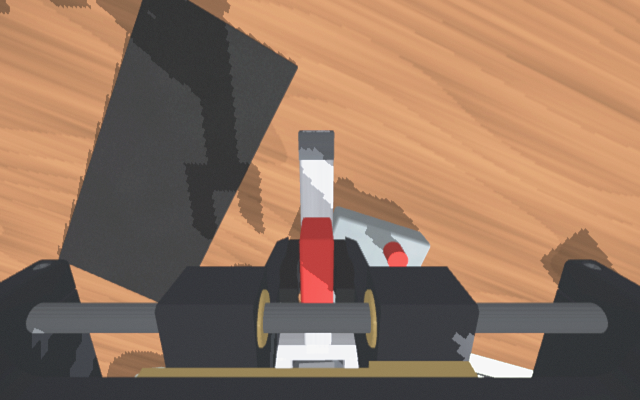

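The spanner is square in the fingers, and the lamp reads about 19.5–20°. I turn by 0.9°, shift 2.8 mm sideways and lower.

>>> {"method": "step_arm", "body": {"plan": [[0,-0.15,1,-0.9,1],[0,-0.28,3,-0.9,1],[0,-0.28,5,-0.9,1],[0,-0.28,5.5,-0.9,1],[0,-0.28,5.5,-0.9,1],[0,-0.28,5.5,-0.9,1]]}}

```text
t: 6.18
tool_pos: [0.455, -0.232, 0.1145]
ee_rot: [-0.634, 3.076, -0.002]
wrist_force: [-0.1, -0.3, -2.1]
grip_width: 0.174
finger_force: 45.0
```

>>> {"method": "step_arm", "body": {"plan": [[-1,0,0,0,1],[-2,0,0,0,1],[-2.5,0,0,0,1],[-3,0,0,0,1],[-3,0,0,0,1],[-3,0,0,0,1]]}}

```text
t: 6.92
tool_pos: [0.4822, -0.2199, 0.1139]
ee_rot: [0.634, -3.077, -0.0]
wrist_force: [-0.2, 0.3, -2.6]
grip_width: 0.178
finger_force: 45.0
```

```bash
python3 - <<'E'
from h import *
im=vision.read_camera("top");s=robot.state();print(s["tool_pos"],s["ee_rot"],s["wrist_force"],s["torque"])
o=cv2.resize(im[155:225,355:440,::-1],(680,560),interpolation=cv2.INTER_CUBIC);cv2.imwrite("pics/t3.png",o)
E
```

```text
[ 0.48213592 -0.21994937  0.11387142] [ 6.34066827e-01 -3.07675767e+00 -1.83385144e-04] [-0.41755738 -0.48577358 -2.52516106] [ 0.04322578  0.01738601 -0.01489599]
```

View pics/t3.png

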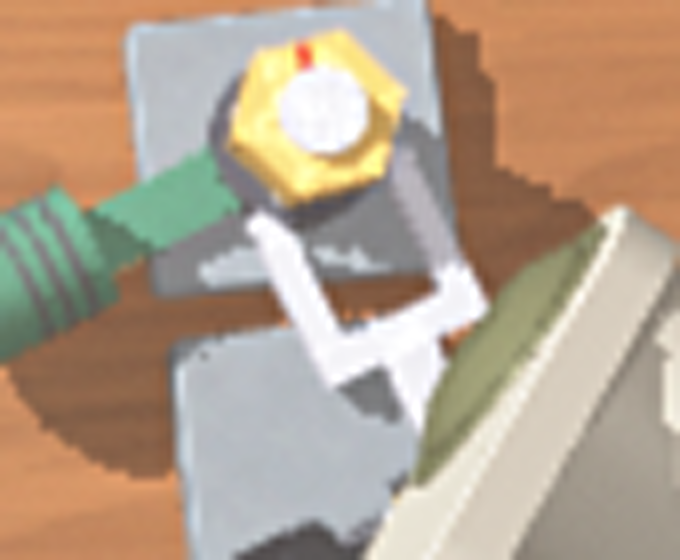

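```bash
python3 - <<'E'
from h import *
c=vision.get_calibration("top");cr=lambda p:((proj(c,p)+.4-[355,155])*8).round(0)
for s in ([.6152,-.163],[.6143,-.1617]): print(cr([*s,.045]),cr([*s,.08]),cr([*s,.09]))
B=lambda u,v,z=.045:ray(c,(355+u/8-.4,155+v/8-.4),z)[:2]
L,Rr,a,b=B(258,213),B(401,152),B(333,386),B(488,300);m=(L+Rr)/2;t=(a+b)/2
print(np.degrees(np.arctan2(*(m-t)[::-1])),[np.degrees(np.arctan2(*q[::-1]))-90 for q in (L-Rr,a-b)],np.linalg.norm(m-t),np.linalg.norm(L-Rr))
u=np.array([np.cos(np.radians(23.3)),np.sin(np.radians(23.3))]);n=np.array([-u[1],u[0]])
for S in ([.6152,-.163],B(317,118,.08)): print("to spindle from lips along/lat mm",(S-m)@u*1e3,(S-m)@n*1e3, "throat-corner mid",(S-t)@u*1e3,(S-t)@n*1e3,S)
hexp=[(263,45),(342,28),(405,98),(378,182),(297,205),(232,125)];print(np.mean(hexp,0))
p=np.array([B(*q,.08) for q in hexp]);ctr=p.mean(0);print(ctr,np.linalg.norm(p-ctr,axis=1),np.degrees(np.arctan2(*(p-ctr).T[::-1])))
rl=B(305,56,.08)-ctr;print("red line",np.degrees(np.arctan2(rl[1],rl[0])))
E
```

```text
[304. 133.] [320. 115.] [325. 110.]
[300. 136.] [316. 118.] [321. 113.]
23.94048103244714 [np.float64(21.37873717024796), np.float64(27.186084728401497)] 0.05681631981968865 0.04952813873003478
to spindle from lips along/lat mm 17.781864967024823 0.23574259911155995 throat-corner mid 74.5946349705514 0.8708507627624023 [0.6152, -0.163]
to spindle from lips along/lat mm 17.30480984841986 1.5400009351408885 throat-corner mid 74.11757985194643 2.175109098791732 [ 0.61424596 -0.16199081]
[319.5        113.83333333]
[ 0.61555852 -0.16281217] [0.02744975 0.02777955 0.02679913 0.02762007 0.02932447 0.02715994] [  36.61380138  -17.1597922   -81.35265027 -142.19130566  163.72324166
   95.56703143]
red line 11.221574570850953
```

Lips are aligned to within 1 mm, with about 47 mm left to travel. I slide on and watch the force.

>>> {"method": "step_arm", "body": {"plan": [[-0.8,0.05,0,0,1],[-1.4,0.05,0,0,1],[-1.8,0.05,0,0,1],[-2.2,0.05,0,0,1],[-2.6,0.05,0,0,1],[-3,0.05,0,0,1],[-3,0.05,0,0,1]]}}

```text
t: 7.85
tool_pos: [0.51, -0.2075, 0.1139]
ee_rot: [-0.635, 3.076, -0.0]
wrist_force: [1.1, -1.0, -2.6]
grip_width: 0.173
finger_force: 45.0
```

>>> {"method": "step_arm", "body": {"plan": [[-0.4,0,0,0,1],[-0.8,0,0,0,1],[-1.2,0,0,0,1],[-1.6,0,0,0,1],[-1.7,0,0,0,1],[-1.7,0,0,0,1]]}}

```text
t: 8.6
tool_pos: [0.5253, -0.2009, 0.1139]
ee_rot: [-0.634, 3.077, -0.0]
wrist_force: [0.6, -2.0, -2.8]
grip_width: 0.178
finger_force: 45.0
```

```bash
python3 - <<'E'
from h import *
s=robot.state();print(s["tool_pos"],s["wrist_force"],s["torque"],s["joints"]);d=np.array([.6152,-.163])-s["tool_pos"][:2];print(np.linalg.norm(d),np.degrees(np.arctan2(d[1],d[0])))
E
```

```text
[ 0.52531295 -0.20087946  0.11389859] [ 0.64476866 -1.95523835 -2.84918502] [-0.29525934 -0.08332138 -0.16798978] [-5.75719982e-01  6.05084362e-01  1.51856610e+00  1.88370022e-05
  1.01780180e+00 -2.55315886e+00]
0.09754247608192841 22.85113170316656
```

```bash
python3 - <<'E'
from h import *
s=robot.state();Rm=R.from_rotvec(s["ee_rot"]).as_matrix()
S=np.array([.6152,-.163])
for th in (20,17,14,11,8,5.5,4,3.3):
    t=np.radians(th);p=S-.0975*np.array([np.cos(t),np.sin(t)])
    print(th,rel([*p,s["tool_pos"][2]-.002],t+np.pi/2,s)[:2])
E
```

```text
20 (array([-0.02,  0.48,  0.2 ]), np.float64(3.2983346938265328))
17 (array([-0.06,  0.99,  0.2 ]), np.float64(6.298334693826533))
14 (array([-0.13,  1.5 ,  0.2 ]), np.float64(9.298334693826533))
11 (array([-0.23,  2.  ,  0.2 ]), np.float64(12.298334693826533))
8 (array([-0.35,  2.5 ,  0.2 ]), np.float64(15.298334693826533))
5.5 (array([-0.47,  2.9 ,  0.2 ]), np.float64(17.798334693826533))
4 (array([-0.55,  3.15,  0.2 ]), np.float64(19.29833469382652))
3.3 (array([-0.59,  3.26,  0.2 ]), np.float64(19.998334693826536))
```

>>> {"method": "step_arm", "body": {"plan": [[0,0,0.2,0,1],[0,0.5,0.2,3.3,1],[-0.06,1.0,0.2,6.3,1],[-0.13,1.5,0.2,9.3,1],[-0.23,2.0,0.2,12.3,1],[-0.35,2.5,0.2,15.3,1],[-0.43,2.75,0.2,16.8,1],[-0.43,2.75,0.2,16.8,1]]}}

```text
t: 9.6
tool_pos: [0.5179, -0.1738, 0.1117]
ee_rot: [0.179, -3.135, -0.001]
wrist_force: [-3.3, -2.7, -1.5]
grip_width: 0.177
finger_force: 45.0
```

```bash
python3 - <<'E'
from h import *
s=robot.state();print(s["tool_pos"],s["wrist_force"],s["torque"])
S=np.array([.6152,-.163])
for th in (4.5,3.8,3,2):
    t=np.radians(th);p=S-.0975*np.array([np.cos(t),np.sin(t)]);print(th,rel([*p,s["tool_pos"][2]],t+np.pi/2,s)[:2])
E
```

```text
[ 0.51793621 -0.1737792   0.11172256] [-3.33039592 -2.69312564 -1.46938253] [-0.34877915  0.57753671 -0.11019979]
4.5 (array([-0.04,  0.31,  0.  ]), np.float64(2.0322614958996894))
3.8 (array([-0.05,  0.43,  0.  ]), np.float64(2.7322614958996922))
3 (array([-0.05,  0.57,  0.  ]), np.float64(3.5322614958996894))
2 (array([-0.07,  0.73,  0.  ]), np.float64(4.532261495899689))
```

>>> {"method": "step_arm", "body": {"plan": [[0.05,0.2,0,1.3,1],[0.05,0.4,0,2.6,1],[0.05,0.5,0,3.2,1],[0.05,0.5,0,3.2,1]]}}

```text
t: 10.1
tool_pos: [0.5174, -0.1692, 0.1119]
ee_rot: [-0.091, 3.14, -0.001]
wrist_force: [-1.4, -4.8, -4.5]
grip_width: 0.173
finger_force: 45.0
```

>>> {"method": "step_arm", "body": {"plan": [[0,0.15,0,0,1],[0,0.3,0,0,1],[0,0.3,0,0,1]]}}

```text
t: 10.48
tool_pos: [0.5173, -0.1686, 0.112]
ee_rot: [-0.091, 3.14, -0.009]
wrist_force: [-3.5, -17.2, -7.7]
grip_width: 0.177
finger_force: 45.1
```

```bash
python3 - <<'E'
from h import *
im=vision.read_camera("top");s=robot.state();print(s["tool_pos"],s["ee_rot"],s["wrist_force"],s["torque"])
o=cv2.resize(im[150:250,335:435,::-1],(600,600),interpolation=cv2.INTER_CUBIC);cv2.imwrite("pics/t4.png",o)
E
```

```text
[ 0.51732988 -0.16861405  0.11202886] [-0.09102705  3.13947818 -0.00845452] [ -2.8511965  -17.31859012  -7.51257966] [-3.06622859  0.56226419  0.18194813]
```

View pics/t4.png

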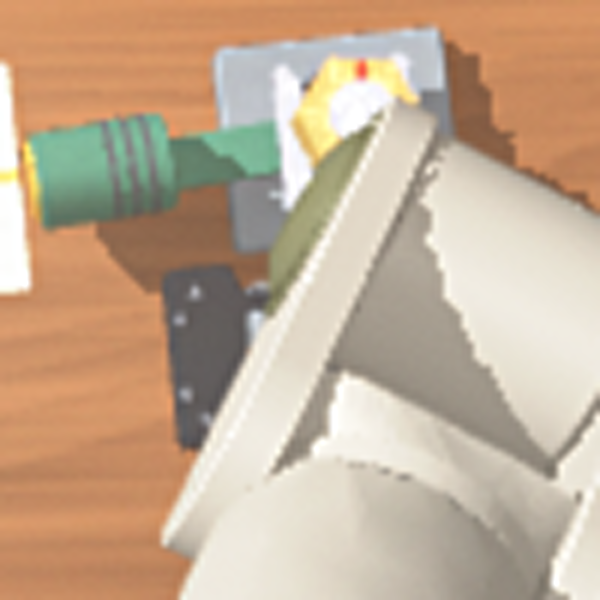

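The spanner is against the pin (17 N reaction) with the jaw around the spindle and the lamp along the path. I ease off, release and rise.

>>> {"method": "step_arm", "body": {"plan": [[0,-0.3,0,0,1],[0,-0.3,0.1,0,1],[0,-0.3,0.1,0,0.5],[0,-0.3,0.1,0,0.5],[0,-0.3,0.1,0,0.5],[0,-0.3,-3,0,0.5],[0,-0.3,-6,0,0.5],[0,-0.3,-8,0,0.4]]}}

```text
t: 11.52
tool_pos: [0.5175, -0.1689, 0.1933]
ee_rot: [-0.09, 3.139, -0.001]
wrist_force: [-0.0, 0.0, 0.3]
grip_width: 0.586
finger_force: 0.0
```

```bash
python3 - <<'E'
from h import *
s=robot.state();print(rel([.6155,-.1628,.20],np.radians(110.8)),rel([.6155,-.1628,.121])[0],s["wrist_force"])
im=vision.read_camera("wrist");o=im[:,:,::-1]
cv2.imwrite("pics/w5.png",o)
E
```

```text
(array([-9.82,  0.04, -0.65]), np.float64(-17.49755926076773), array([-0.53,  0.48,  1.48,  0.  ,  1.18, -2.16])) [-9.81  0.05  7.25] [-0.02828291  0.009041    0.2992197 ]
```

>>> {"method": "step_arm", "body": {"plan": [[-4,0,-0.5,-7,0.3],[-8,0.05,-0.5,-14,0.3],[-9.8,0.05,-0.5,-17.5,0.3],[-9.8,0.05,-0.5,-17.5,0.3],[-9.8,0.05,2,-17.5,0.3],[-9.8,0.05,5,-17.5,0.3],[-9.8,0.05,7.2,-17.5,0.3],[-9.8,0.05,7.2,-17.5,0.3]]}}

```text
t: 12.58
tool_pos: [0.6137, -0.1627, 0.1185]
ee_rot: [0.564, -3.087, -0.004]
wrist_force: [-0.6, 0.6, -0.2]
grip_width: 0.701
finger_force: 0.0
```

>>> {"method": "step_arm", "body": {"plan": [[0,0,0,0,0.3],[0,0,0,0,0.6],[0,0,0,0,0.6],[0,0,0,0,0.6]], "newtons": 20}}

```text
t: 13.08
tool_pos: [0.6151, -0.1626, 0.1208]
ee_rot: [-0.567, 3.089, -0.0]
wrist_force: [-2.2, 3.1, 6.7]
grip_width: 0.534
finger_force: 19.5
```

```bash
python3 - <<'E'
from h import *
s=robot.state();print(rel([.6155,-.1628,.121],np.radians(110.8)),s["wrist_force"],s["torque"],s["tool_pos"],s["grip_width"]*88)
E
```

```text
(array([-0.03, -0.03, -0.02]), np.float64(0.011423586092476512), array([-0.44,  0.7 ,  1.29,  0.  ,  1.16, -2.38])) [-2.22085856  3.06799925  6.73007087] [0.50034506 0.39644304 0.04298318] [ 0.61514595 -0.16264712  0.12078291] 47.01461705733977
```

>>> {"method": "step_arm", "body": {"plan": [[0,0,0,0,0.75],[0,0,0,0,0.75],[0,0,0,3,0.75],[0,0,0,8,0.75],[0,0,0,14,0.75],[0,0,0,20,0.75],[0,0,0,26,0.75],[0,0,0,30,0.75]], "newtons": 45}}

```text
t: 14.08
tool_pos: [0.6151, -0.1624, 0.1208]
ee_rot: [0.255, 3.131, 0.0]
wrist_force: [-2.5, 3.3, 6.2]
grip_width: 0.524
finger_force: 44.3
```

```bash
python3 - <<'E'
from h import *
s=robot.state();print(s["wrist_force"],s["torque"],s["tool_pos"],s["grip_width"]*88)
im=vision.read_camera("top");o=cv2.resize(im[150:250,335:435,::-1],(600,600),interpolation=cv2.INTER_CUBIC);cv2.imwrite("pics/t6.png",o)
E
```

```text
[-2.49397479  3.28676454  6.15810751] [0.5172942  0.34318864 0.34358   ] [ 0.61514544 -0.16243895  0.12078387] 46.14427316647128
```

View pics/t6.png

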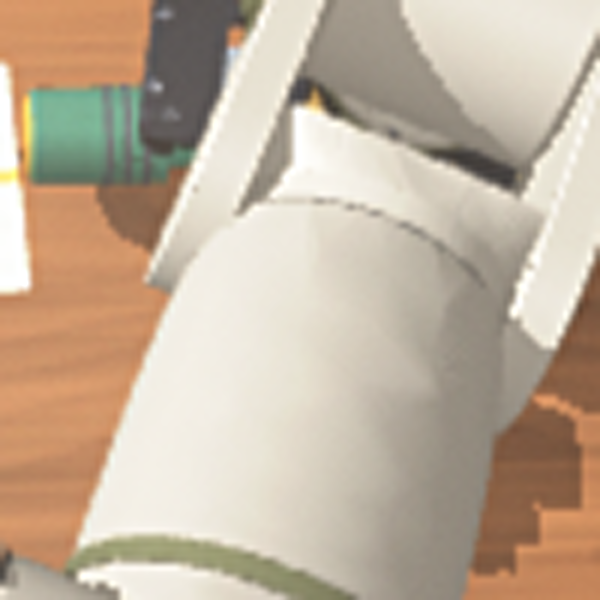

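Torque is 0.34 N m, so the nut is slipping on a held spindle. I continue.

>>> {"method": "step_arm", "body": {"plan": [[0,0,0,7,0.75],[0,0,0,14,0.75],[0,0,0,21,0.75],[0,0,0,28,0.75],[0,0,0,35,0.75],[0,0,0,42,0.75],[0,0,0,49,0.75],[0,0,0,56,0.75]]}}

```text
t: 15.12
tool_pos: [0.6153, -0.1622, 0.1208]
ee_rot: [1.696, 2.644, 0.001]
wrist_force: [-0.9, 5.3, 6.6]
grip_width: 0.529
finger_force: 44.4
```

```bash
python3 - <<'E'
from h import *
s=robot.state();print(s["wrist_force"],s["torque"],s["tool_pos"],s["grip_width"]*88,s["joints"])
E
```

```text
[-0.94295828  5.27742509  6.61551417] [0.64461013 0.18964876 0.32994454] [ 0.61533442 -0.16216412  0.12076685] 46.54183383617425 [-4.43628639e-01  6.97653563e-01  1.28517948e+00  8.62367214e-04
  1.15801677e+00 -8.73821455e-01]
```

>>> {"method": "step_arm", "body": {"plan": [[0,0,0,5,0.75],[0,0,0,10,0.75],[0,0,0,15,0.75],[0,0,0,20,0.75],[0,0,0,23,0.75]]}}

```text
t: 15.75
tool_pos: [0.6154, -0.1621, 0.1208]
ee_rot: [2.187, 2.254, 0.002]
wrist_force: [1.1, 4.9, 5.2]
grip_width: 0.528
finger_force: 44.3
```

```bash
python3 - <<'E'
from h import *
s=robot.state();print(s["wrist_force"],s["torque"],s["ee_rot"],s["grip_width"]*88,rel([.6151,-.1624,.12],0,s))
E
```

```text
[1.05889718 4.87908108 5.16744752] [0.6632184  0.12908557 0.34540524] [2.18704503e+00 2.25438254e+00 1.95280977e-03] 46.44708199173401 (array([-0.03, -0.03,  0.08]), np.float64(1.7372010409400929), array([-0.44,  0.7 ,  1.29,  0.  ,  1.16, -0.47]))
```

>>> {"method": "step_arm", "body": {"plan": [[0,0,0,3,0.75],[0,0,0,6,0.75],[0,0,0,9,0.75],[0,0,0,12,0.75]]}}

```text
t: 16.25
tool_pos: [0.6155, -0.1621, 0.1208]
ee_rot: [2.41, 2.014, 0.002]
wrist_force: [0.1, 6.3, 6.1]
grip_width: 0.53
finger_force: 44.3
```

```bash
python3 - <<'E'
from h import *
s=robot.state();print(s["wrist_force"],s["torque"])
E
```

```text
[0.08132689 6.32262739 6.12877678] [0.68712411 0.06222768 0.38535351]
```

>>> {"method": "step_arm", "body": {"plan": [[0,0,0,3,0.75],[0,0,0,6,0.75],[0,0,0,8,0.75],[0,0,0,10,0.75]]}}

```text
t: 16.75
tool_pos: [0.6156, -0.1621, 0.1208]
ee_rot: [2.576, 1.797, 0.003]
wrist_force: [1.1, 5.3, 5.6]
grip_width: 0.525
finger_force: 44.3
```

```bash
python3 - <<'E'
from h import *
s=robot.state();print(s["wrist_force"],s["torque"],rel([.6151,-.1624,.12],0,s))
E
```

```text
[1.06839628 5.33502398 5.62847923] [0.71570763 0.06583406 0.37857338] (array([-0.04, -0.03,  0.08]), np.float64(-20.21269972228194), array([-0.44,  0.7 ,  1.28,  0.  ,  1.16, -0.09]))
```

>>> {"method": "step_arm", "body": {"plan": [[0,0,0,2,0.75],[0,0,0,4,0.75],[0,0,0,6,0.75],[0,0,0,6,0.75]]}}

```text
t: 17.25
tool_pos: [0.6156, -0.1621, 0.1208]
ee_rot: [2.664, 1.663, 0.002]
wrist_force: [0.5, 4.4, 5.3]
grip_width: 0.527
finger_force: 46.3
```

```bash
python3 - <<'E'
from h import *
s=robot.state();print(s["wrist_force"],s["torque"])
E
```

```text
[0.51299797 4.43618413 5.25512025] [0.58618901 0.03450347 1.33512595]
```

>>> {"method": "step_arm", "body": {"plan": [[0,0,0,2,0.75],[0,0,0,4,0.75],[0,0,0,4,0.75]]}}

```text
t: 17.62
tool_pos: [0.6156, -0.1623, 0.1208]
ee_rot: [2.718, 1.572, 0.001]
wrist_force: [0.3, 2.2, 4.8]
grip_width: 0.533
finger_force: 49.6
```

```bash
python3 - <<'E'
from h import *
s=robot.state();print(s["wrist_force"],s["torque"],rel([.6151,-.1624,.12],0,s))
E
```

```text
[0.30596397 2.20072274 4.79555619] [0.33209841 0.10297303 2.49477142] (array([-0.03, -0.04,  0.08]), np.float64(-29.89553430306539), array([-0.44,  0.7 ,  1.28, -0.  ,  1.16,  0.08]))
```

The torque jumped to 2.5 N m, so the nut is at its stop. I relieve most of it, open and lift clear.

>>> {"method": "step_arm", "body": {"plan": [[0,0,0,-3,0.75],[0,0,0,-6,0.75],[0,0,0,-6,0.3],[0,0,0,-6,0.3],[0,0,0,-6,0.3],[0,0,-3,-6,0.3],[0,0,-7,-6,0.3],[0,0,-10,-6,0.3]]}}

```text
t: 18.62
tool_pos: [0.6152, -0.163, 0.2215]
ee_rot: [2.637, 1.705, 0.001]
wrist_force: [-0.1, -0.1, -0.2]
grip_width: 0.699
finger_force: 0.0
```

```bash
python3 - <<'E'
from h import *
S=np.array([.6155,-.1628])
s=robot.state();print(s["wrist_force"],s["torque"]);print(rel([.40,-.20,.22],np.radians(93.8),s))
E
```

```text
[-0.07196575 -0.11722609 -0.22391155] [-0.04545105  0.1322789  -0.02253968]
(array([-12.2 , -18.1 ,   0.13]), np.float64(61.97243341544592), array([-0.44,  0.59,  1.17, -0.  ,  1.38, -0.02]))
```

```bash
python3 - <<'E'
from h import *
print(rel([.37,-.30,.24],np.radians(93.8)))
E
```

```text
(array([-22.55, -16.73,  -1.87]), np.float64(61.97243341544592), array([-0.44,  0.59,  1.17, -0.  ,  1.38, -0.02]))
```

>>> {"method": "step_arm", "body": {"plan": [[-4,-3,-0.5,9,0.3],[-8,-6,-1,18,0.3],[-12,-9,-1.5,27,0.3],[-16,-12,-1.9,36,0.3],[-20,-15,-1.9,45,0.3],[-22.5,-16.7,-1.9,54,0.3],[-22.5,-16.7,-1.9,62,0.3],[-22.5,-16.7,-1.9,62,0.3]]}}

```text
t: 19.62
tool_pos: [0.3703, -0.2998, 0.239]
ee_rot: [3.14, 0.105, 0.0]
wrist_force: [0.1, -0.3, -0.3]
grip_width: 0.702
finger_force: 0.0
```

```bash
python3 - <<'E'
from h import *
im=vision.read_camera("top")
o=cv2.resize(im[150:250,335:435,::-1],(600,600),interpolation=cv2.INTER_CUBIC);cv2.imwrite("pics/t7.png",o)
E
```

```text
(no output)
```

View pics/t7.png

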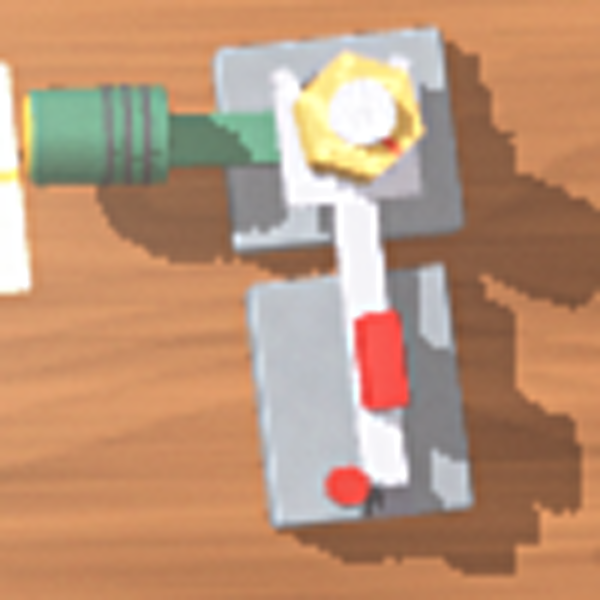

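The spanner's handle rests on the red pin at (348,487) and the nut's red line is now at (390,143). The lamp tube centre line runs (35,138)–(165,135). I measure the lamp and block positions.

```bash
python3 - <<'E'
from h import *
c=vision.get_calibration("top")
B=lambda u,v,z:ray(c,(335+u/6-.4,150+v/6-.4),z)[:2]
S=np.array([.6152,-.163])
for z in(.042,.05):
  f,b=B(32,138,z),B(165,136,z)
  for q in (f,b): d=q-S;print(np.degrees(np.arctan2(d[1],d[0]))-93.8,np.linalg.norm(d))
  d=f-b;print(" line",np.degrees(np.arctan2(d[1],d[0]))-93.8)
n=B(362,118,.08);print("nut",n)
hx=np.array([B(*p,.08) for p in [(345,50),(410,70),(427,132),(377,183),(312,160),(294,105)]]);print(hx.mean(0))
bt=[B(*p,.072) for p in [(357,315),(397,311),(406,405),(364,412)]];print("block top c (visible incl side)",np.mean(bt,0))
h1,h2=B(357,205,.042),B(384,484,.042);d=h1-h2;print("handle yaw",np.degrees(np.arctan2(d[1],d[0])))
s=robot.state();t=np.radians(3.8);p=S-.0975*np.array([np.cos(t),np.sin(t)]);print(p,rel([*p,.19],t+np.pi/2,s),rel([*p,.112],None,s)[0])
E
```

```text
-4.313882241935758 0.1338473357931444
-3.9551925700100696 0.07731197859690159
 line -4.804361262838128
-3.7846961044935483 0.13408601299648942
-3.050296128976754 0.07795433253678162
 line -4.804361262838114
nut [ 0.61439638 -0.16374055]
[ 0.61500193 -0.16328433]
block top c (visible incl side) [ 0.51485537 -0.16796898]
handle yaw 2.7804932430382143
[ 0.51791436 -0.16946171] (array([ 15.6 , -11.97,   4.89]), np.float64(0.14545235506591325), array([-0.93,  0.32,  1.6 , -0.  ,  1.23,  0.57])) [ 15.6  -11.97  12.69]
```

The lamp is at about -4° from jaw play. When I take the spanner off I will first swing it back ccw about 4° to centre the lamp. Now I go back to the grip block.

>>> {"method": "step_arm", "body": {"plan": [[4,-3,0,0,0.4],[8,-6,0,0,0.4],[12,-9,1,0,0.4],[15.6,-12,3,0,0.4],[15.6,-12,5,0,0.4],[15.6,-12,8,0,0.4],[15.6,-12,12,0,0.4],[15.6,-12,12.7,0,0.4]]}}

```text
t: 20.68
tool_pos: [0.5177, -0.1687, 0.11]
ee_rot: [-3.137, -0.108, 0.006]
wrist_force: [0.3, -0.4, 1.2]
grip_width: 0.6
finger_force: 0.0
```

>>> {"method": "step_arm", "body": {"plan": [[0,0,0,0,0.4],[0,0,0,0,0.4],[0,0,0,0,1],[0,0,0,0,1],[0,0,0,0,1],[0,0,0,0,1]], "newtons": 45}}

```text
t: 21.42
tool_pos: [0.5182, -0.1695, 0.112]
ee_rot: [-3.14, -0.104, 0.0]
wrist_force: [0.1, 2.4, 2.8]
grip_width: 0.177
finger_force: 45.0
```

```bash
python3 - <<'E'
from h import *
s=robot.state();print(s["tool_pos"],s["ee_rot"],s["wrist_force"],s["torque"],s["grip_width"]*88)
S=np.array([.6152,-.163]);d0=S-s["tool_pos"][:2];r=np.linalg.norm(d0);b=np.degrees(np.arctan2(d0[1],d0[0]));print(r,b)
for k in (1.5,3,4.5,2,0):
    t=np.radians(b+k);p=S-r*np.array([np.cos(t),np.sin(t)]);print(k,rel([*p,s["tool_pos"][2]],None,s)[0])
E
```

```text
[ 0.51820469 -0.16945641  0.11196997] [-3.13962870e+00 -1.04057001e-01  2.06156744e-05] [0.06445351 2.40789335 2.81697657] [0.24122945 0.19699174 0.11141549] 15.613323623959184
0.09720995412004652 3.8082278623540833
1.5 [ 0.    0.25 -0.  ]
3 [ 0.01  0.51 -0.  ]
4.5 [ 0.03  0.76 -0.  ]
2 [ 0.01  0.34 -0.  ]
0 [0. 0. 0.]
```

```bash
cat >> h.py <<'E'
def lamp():
    im=vision.read_camera("top").astype(int);c=vision.get_calibration("top")
    r,g,b=im[...,0],im[...,1],im[...,2];m=(g>r+18)&(g>b+5);v,u=np.nonzero(m)
    k=(u>330)&(u<366)&(v>140)&(v<215);P=np.array([ray(c,(a,d),.042)[:2] for a,d in zip(u[k],v[k])])-[.6152,-.163]
    q=P.mean(0);w=np.linalg.svd(P-q)[2][0];w*=np.sign(w[1]);ang=lambda x:np.degrees(np.arctan2(x[1],x[0]))-93.8
    return k.sum(),"bearing",ang(q).round(2),"line",ang(w).round(2),np.linalg.norm(q).round(4)
E
python3 -c "
from h import *
print(lamp())"
```

```text
(np.int64(313), 'bearing', np.float64(-5.11), 'line', np.float64(-4.92), np.float64(0.1053))
```

>>> {"method": "step_arm", "body": {"plan": [[0,0.25,0,-1.5,1],[0.01,0.5,0,-3,1],[0.03,0.72,0,-4.2,1],[0.03,0.72,0,-4.2,1],[0.03,0.72,0,-4.2,1]]}}

```text
t: 22.1
tool_pos: [0.519, -0.1767, 0.112]
ee_rot: [3.134, 0.22, 0.0]
wrist_force: [-0.0, 3.1, 3.3]
grip_width: 0.181
finger_force: 45.0
```

```bash
python3 -c "
from h import *
print(lamp());s=robot.state();print(s['tool_pos'],s['wrist_force'],s['torque'])"
```

```text
(np.int64(300), 'bearing', np.float64(-1.04), 'line', np.float64(1.82), np.float64(0.1051))
[ 0.51900679 -0.17668681  0.11197453] [-0.376457    3.82986988  4.45572952] [0.67160752 0.21016879 0.05128057]
```

The lamp is now within about 1° of in line. I take up half the play, then slide off straight.

>>> {"method": "step_arm", "body": {"plan": [[0,-0.2,0,1.2,1],[0.01,-0.38,-0.05,2.2,1],[0.01,-0.38,-0.1,2.2,1]]}}

```text
t: 22.52
tool_pos: [0.5184, -0.1729, 0.1125]
ee_rot: [-3.137, -0.158, 0.001]
wrist_force: [0.1, -0.1, -2.4]
grip_width: 0.177
finger_force: 45.0
```

>>> {"method": "step_arm", "body": {"plan": [[-0.5,0,0,0,1],[-1.2,0,0,0,1],[-2,0,0,0,1],[-3,0,0,0,1],[-4,0,0,0,1],[-5,0,0,0,1],[-6.5,0,0,0,1],[-7.5,0,0,0,1]]}}

```text
t: 23.52
tool_pos: [0.4429, -0.1805, 0.1129]
ee_rot: [-3.137, -0.159, 0.0]
wrist_force: [-0.5, -0.2, -2.8]
grip_width: 0.18
finger_force: 45.0
```

```bash
python3 -c "
from h import *
print(lamp());s=robot.state();print(s['tool_pos'],s['wrist_force'],s['torque'])
print(rel([.447,-.25,.17],np.radians(85),s),rel([.4446,-.3614,.17],np.radians(85.5),s),s['tool_pos'][2])"
```

```text
(np.int64(298), 'bearing', np.float64(-1.09), 'line', np.float64(1.62), np.float64(0.1051))
[ 0.44212612 -0.1804339   0.11285282] [-0.99463569 -0.21085095 -2.28396031] [-0.02385092  0.14063298 -0.00624285]
(array([-0.22,  6.97, -5.72]), np.float64(10.771912474685251), array([-0.64,  0.5 ,  1.76, -0.  ,  0.88,  0.83])) (array([-1.58, 18.03, -5.73]), np.float64(10.27191247468528), array([-0.64,  0.5 ,  1.76, -0.  ,  0.88,  0.83])) 0.11285281665903218
```

>>> {"method": "step_arm", "body": {"plan": [[0,0,-2,0,1],[0,0,-4.5,0,1],[-0.2,3,-5.7,2,1],[-0.5,7,-5.7,5,1],[-0.9,11,-5.7,8,1],[-1.3,15,-5.7,10.3,1],[-1.6,18,-5.7,10.3,1],[-1.6,18,-5.7,10.3,1]]}}

```text
t: 24.58
tool_pos: [0.4458, -0.363, 0.1695]
ee_rot: [3.139, -0.127, 0.0]
wrist_force: [0.5, 0.5, -2.4]
grip_width: 0.175
finger_force: 45.0
```

>>> {"method": "step_arm", "body": {"plan": [[0,0,0,0,1],[0,0,4,0,1],[0,0,7,0,1],[0,0,8,0,1],[0,0,8.3,0,1],[0,0,8.3,0,1]]}}

```text
t: 25.32
tool_pos: [0.4465, -0.3611, 0.0879]
ee_rot: [3.138, -0.123, 0.001]
wrist_force: [-1.3, 0.8, -1.0]
grip_width: 0.177
finger_force: 45.0
```

>>> {"method": "step_arm", "body": {"plan": [[0,0,0.2,0,1],[0,0,0.35,0,1],[0,0,0.35,0,1]]}}

```text
t: 25.7
tool_pos: [0.4469, -0.3614, 0.087]
ee_rot: [3.136, -0.123, 0.005]
wrist_force: [-3.6, 8.0, 25.6]
grip_width: 0.176
finger_force: 45.0
```

>>> {"method": "step_arm", "body": {"plan": [[0,0,0,0,0.5],[0,0,0,0,0.5],[0,0,0,0,0.5],[0,0,-4,0,0.4],[0,0,-9,0,0.2],[0,0,-14,0,0.2]]}}

```text
t: 26.45
tool_pos: [0.4461, -0.3612, 0.2247]
ee_rot: [-3.139, 0.124, 0.001]
wrist_force: [-0.2, -0.5, -0.5]
grip_width: 0.789
finger_force: 0.0
```

```bash
python3 -c "
from h import *
print(lamp());s=robot.state()
for p in ([.45,-.05,.24],[.4467,.0787,.2]): print(rel(p,np.radians(69.7),s))
im=vision.read_camera('top');cv2.imwrite('pics/t8.png',im[:,:,::-1])"
```

```text
(np.int64(298), 'bearing', np.float64(-1.09), 'line', np.float64(1.62), np.float64(0.1051))
(array([ -2.17, -31.16,  -1.1 ]), np.float64(15.803875957888806), array([-0.89,  0.48,  1.35, -0.  ,  1.3 ,  0.76]))
(array([ -3.54, -44.  ,   2.79]), np.float64(15.803875957888806), array([-0.89,  0.48,  1.35, -0.  ,  1.3 ,  0.76]))
```

```bash
cat >> h.py <<'E'
def glasses(im,box=(205,335,165,300),z=.046):
    """white top blobs -> centre of ridge(+white) world, ridge angle deg"""
    c=vision.get_calibration("top");u0,u1,v0,v1=box
    s=im[v0:v1,u0:u1].astype(int);mx,mn=s.max(2),s.min(2)
    d=((mx<95)&(mx-mn<28)).astype(np.uint8)
    n,l,st,ce=cv2.connectedComponentsWithStats(d);out=[]
    for i in range(1,n):
        if 14<st[i,4]<120:
            v,u=np.nonzero(l==i);P=np.array([ray(c,(a+u0,b+v0),z+.004)[:2] for a,b in zip(u,v)]);q=P.mean(0);w=np.linalg.svd(P-q)[2][0]
            out.append((np.round(ce[i]+[u0,v0],1).tolist(),int(st[i,4]),q.round(4).tolist(),round((np.degrees(np.arctan2(w[1],w[0]))+90)%180-90,1)))
    return out
E
python3 -c "
from h import *
for f in ('top0','t8'):
  for g in glasses(cv2.imread(f'pics/{f}.png')[:,:,::-1]):print(f,g)"
```

```text
top0 ([299.0, 240.2], 34, [0.4476, 0.0793], np.float64(-23.2))
top0 ([225.4, 243.1], 42, [0.4459, 0.2642], np.float64(-6.1))
top0 ([249.4, 280.0], 53, [0.353, 0.205], np.float64(80.4))
t8 ([299.0, 240.2], 34, [0.4476, 0.0793], np.float64(-23.2))
t8 ([225.4, 242.7], 46, [0.4469, 0.2643], np.float64(-5.4))
t8 ([249.4, 280.0], 54, [0.3529, 0.2052], np.float64(80.6))
```

Both glasses are unmoved. I go to the first glass (0.4474,0.079), turning -162° on the way to leave joint-6 room.

>>> {"method": "step_arm", "body": {"plan": [[0,-4,-1,-10,0.2],[0,-8,-1,-20,0.1],[0,-12,-1,-30,0],[0,-16,-1,-40,0],[-1,-20,-1,-50,0],[-2,-24,-1,-60,0],[-3,-28,-1,-70,0],[-3,-32,-1,-80,0]]}}

```text
t: 27.55
tool_pos: [0.4408, -0.0385, 0.2328]
ee_rot: [-2.478, -1.929, 0.001]
wrist_force: [1.4, -0.5, -0.7]
grip_width: 1.0
finger_force: 0.0
```

```bash
python3 -c "
from h import *
print(rel([.4474,.0792,.2],np.radians(68)))"
```

```text
(array([11.58, -2.24,  3.28]), np.float64(-82.1987158997111), array([-0.36,  0.27,  1.7 , -0.  ,  1.18, -0.11]))
```

>>> {"method": "step_arm", "body": {"plan": [[2,-0.5,0.5,-10,0],[4,-1,1,-20,0],[6,-1.4,1.5,-30,0],[8,-1.8,2,-40,0],[10,-2.1,2.5,-50,0],[11.6,-2.2,3,-60,0],[11.6,-2.2,3.3,-70,0],[11.6,-2.2,3.3,-80,0]]}}

```text
t: 28.55
tool_pos: [0.4489, 0.0782, 0.1994]
ee_rot: [-0.657, -3.071, 0.0]
wrist_force: [0.5, -0.5, -1.5]
grip_width: 1.002
finger_force: 0.0
```

```bash
python3 -c "
from h import *
print(rel([.4474,.0792,.075],np.radians(68)))
c=vision.get_calibration('wrist');im=vision.read_camera('wrist');cv2.imwrite('pics/w9.png',im[:,:,::-1])
print(proj(c,[.4474,.0792,.05]),proj(c,[.4474,.0792,.0]))"
```

```text
(array([ 0.16,  0.04, 12.44]), np.float64(-2.147806587535996), array([-0.09,  0.33,  1.71, -0.  ,  1.1 , -1.24]))
[316.13439357 202.44402518] [316.21732428 186.32898112]
```

View pics/w9.png

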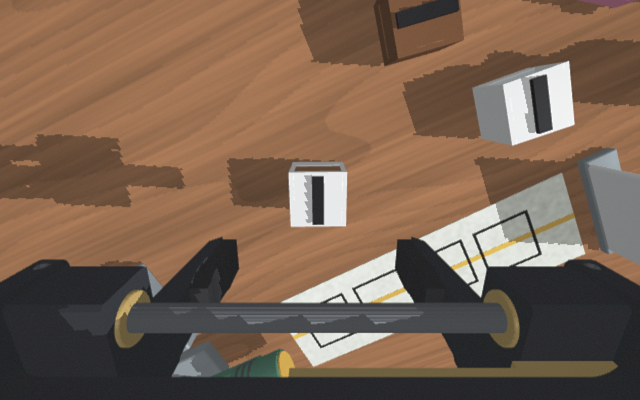

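The glass is at (318,200), square to the fingers, within 2 px of the prediction. I descend and grip.

>>> {"method": "step_arm", "body": {"plan": [[0.1,0,4,0,0],[0.1,0,8,0,0],[0.1,0,11.5,0,0],[0.1,0,12.4,0,0],[0.1,0,12.4,0,0.6],[0.1,0,12.4,0,0.6],[0.1,0,12.4,0,0.6],[0.1,0,12.4,0,0.6]], "newtons": 20}}

```text
t: 29.6
tool_pos: [0.4484, 0.0784, 0.0769]
ee_rot: [0.667, 3.069, 0.0]
wrist_force: [-0.8, 0.3, -0.3]
grip_width: 0.572
finger_force: 0.0
```

```bash
python3 -c "
from h import *
s=robot.state();print(s['grip_width']*88,s['tool_pos'])
V=lambda x,y:np.array([.6039,.0066])+x*np.array([.9978,.0666])+y*np.array([-.0666,.9978])
for k in (.09,.16):print(V(0,k),rel([*V(0,k),.16],np.radians(3.8),s))"
```

```text
50.37565007761425 [0.44842921 0.07841545 0.07692598]
[0.597906 0.096402] (array([-12.86,   7.84,  -8.29]), np.float64(61.692007730476405), array([-0.09,  0.54,  1.85,  0.  ,  0.75, -1.23]))
[0.593244 0.166248] (array([-9.54, 14.  , -8.29]), np.float64(61.692007730476405), array([-0.09,  0.54,  1.85,  0.  ,  0.75, -1.23]))
```

>>> {"method": "step_arm", "body": {"plan": [[0,0,0,0,0.6],[0,0,0,0,0.6],[0,0,-3,0,0.6],[0,0,-8,2,0.6],[-3,2,-8.3,10,0.6],[-7,4,-8.3,20,0.6],[-10,6,-8.3,30,0.6],[-12.9,7.8,-8.3,40,0.6]]}}

```text
t: 30.6
tool_pos: [0.5989, 0.0961, 0.159]
ee_rot: [-1.684, -2.651, 0.001]
wrist_force: [0.1, 0.5, -1.7]
grip_width: 0.546
finger_force: 20.0
```

```bash
python3 -c "
from h import *
s=robot.state();print(s['grip_width']*88,s['finger_force'])
print(rel([.5979,.0964,.16],np.radians(3.8),s))"
```

```text
48.042170736866225 19.969351175241172
(array([ 0.07, -0.08, -0.1 ]), np.float64(21.365328723105563), array([-0.04,  0.61,  1.34, -0.  ,  1.19, -0.48]))
```

>>> {"method": "step_arm", "body": {"plan": [[0,-0.05,0,8,0.6],[0,-0.05,0,16,0.6],[0,-0.05,0,21.4,0.6],[0,-0.05,3,21.4,0.6],[0,-0.05,6,21.4,0.6],[0,-0.05,7.7,21.4,0.6],[0,-0.05,8.2,21.4,0.6],[0,-0.05,8.2,21.4,0.6]]}}

```text
t: 31.6
tool_pos: [0.5978, 0.0957, 0.078]
ee_rot: [2.14, 2.299, 0.001]
wrist_force: [0.6, -1.0, -0.5]
grip_width: 0.54
finger_force: 20.0
```

```bash
python3 -c "
from h import *
s=robot.state();print(s['grip_width']*88,s['wrist_force'])
print(rel([.5979,.0964,.076],np.radians(3.8),s))"
```

```text
47.54885862543212 [ 0.60126983 -0.97778164 -0.50902485]
(array([0.07, 0.01, 0.2 ]), np.float64(0.2988083786478768), array([-0.04,  0.71,  1.42, -0.  ,  1.01, -0.11]))
```

>>> {"method": "step_arm", "body": {"plan": [[0.05,0,0.15,0.3,0.6],[0.05,0,0.15,0.3,0.6],[0.05,0,0.15,0.3,0.2],[0.05,0,0.15,0.3,0.2],[0.05,0,0.15,0.3,0.2],[0.05,0,-5,0.3,0.2],[0.05,0,-10,0.3,0.1],[0.05,0,-13,0.3,0]]}}

```text
t: 32.6
tool_pos: [0.5978, 0.0962, 0.2099]
ee_rot: [2.145, 2.292, 0.003]
wrist_force: [-0.0, 0.2, -0.2]
grip_width: 0.988
finger_force: 0.0
```

```bash
python3 -c "
from h import *
s=robot.state();print(s['tool_pos'])
print(rel([.4462,.2637,.2],np.radians(85),s))"
```

```text
[0.59777633 0.09623102 0.20994676]
(array([ 17.72, -14.02,   0.95]), np.float64(-81.19716823241313), array([-0.04,  0.55,  1.28,  0.  ,  1.3 , -0.1 ]))
```

>>> {"method": "step_arm", "body": {"plan": [[3,-2,0,-10,0],[6,-4,0,-20,0],[9,-7,0,-30,0],[12,-9,0.5,-40,0],[15,-12,1,-50,0],[17.7,-14,1,-60,0],[17.7,-14,1,-70,0],[17.7,-14,1,-80,0]]}}

```text
t: 33.6
tool_pos: [0.4457, 0.2639, 0.1974]
ee_rot: [0.16, 3.138, -0.0]
wrist_force: [-0.5, -0.2, 0.3]
grip_width: 0.999
finger_force: 0.0
```

```bash
python3 -c "
from h import *
s=robot.state();im=vision.read_camera('top')
for g in glasses(im):print(g)
c=vision.get_calibration('wrist');w=vision.read_camera('wrist');cv2.imwrite('pics/w10.png',w[:,:,::-1]);g=w.astype(int)
d=((g.max(2)<95)&(g.max(2)-g.min(2)<28)).astype(np.uint8);d[235:]=0
n,l,st,ce=cv2.connectedComponentsWithStats(d)
for i in range(1,n):
  if st[i,4]>200:print(st[i],ce[i],ray(c,ce[i],.05))
print(rel([.4462,.2637,.076],np.radians(85),s))"
```

```text
([291.0, 180.7], 26, [0.5984, 0.0957], np.float64(-85.7))
([219.3, 224.9], 17, [0.4918, 0.2794], np.float64(25.4))
([249.4, 280.0], 54, [0.3529, 0.2052], np.float64(80.6))
[ 599    0   41  222 6504] [624.00230627 120.15436654] [0.4005374  0.50406942 0.05      ]
[417  74  43  57 819] [437.99267399 101.56410256] [0.37344505 0.36281215 0.05      ]
[196  83  59  18 821] [225.2545676   91.10109622] [0.35097878 0.20605573 0.05      ]
[313 180  12  48 527] [318.59392789 203.5142315 ] [0.4451178  0.26652008 0.05      ]
(array([-5.000e-02, -1.000e-02,  1.214e+01]), np.float64(-0.8213157152079873), array([ 0.31,  0.43,  1.55, -0.  ,  1.16, -1.16]))
```

The first glass sits within 1 mm and 1° of mark 2. The second glass's ridge is centred under the gripper, at wrist (319,204). I grip it.

>>> {"method": "step_arm", "body": {"plan": [[0.05,0.1,4,0,0],[0.05,0.2,8,0,0],[0.05,0.2,11.5,0,0],[0.05,0.2,12.1,0,0],[0.05,0.2,12.1,0,0.6],[0.05,0.2,12.1,0,0.6],[0.05,0.2,12.1,0,0.6],[0.05,0.2,12.1,0,0.6]]}}

```text
t: 34.7
tool_pos: [0.446, 0.2656, 0.0769]
ee_rot: [0.17, 3.136, 0.001]
wrist_force: [-0.6, -0.0, -0.2]
grip_width: 0.57
finger_force: 0.0
```

```bash
python3 -c "
from h import *
s=robot.state();print(s['grip_width']*88,s['tool_pos'])
print(rel([.5932,.1662,.16],np.radians(3.8),s))"
```

```text
50.1962450808141 [0.44597106 0.26559353 0.07693317]
(array([-15.72,  -8.28,  -8.3 ]), np.float64(79.98629376631959), array([ 0.31,  0.61,  1.67,  0.  ,  0.86, -1.15]))
```

>>> {"method": "step_arm", "body": {"plan": [[0,0,0,0,0.6],[0,0,0,0,0.6],[0,0,-4,0,0.6],[0,0,-8.3,5,0.6],[-4,-2,-8.3,15,0.6],[-8,-4,-8.3,25,0.6],[-12,-6,-8.3,35,0.6],[-15.7,-8.3,-8.3,45,0.6]]}}

```text
t: 35.7
tool_pos: [0.5938, 0.1652, 0.1588]
ee_rot: [-1.365, -2.828, 0.001]
wrist_force: [0.4, 0.6, -2.1]
grip_width: 0.543
finger_force: 19.8
```

```bash
python3 -c "
from h import *
s=robot.state();print(s['grip_width']*88,s['finger_force'])
print(rel([.5932,.1662,.16],np.radians(3.8),s))"
```

```text
47.80638356837482 19.844155786558986
(array([ 0.12,  0.01, -0.11]), np.float64(34.669633037231975), array([ 0.08,  0.62,  1.31,  0.  ,  1.21, -0.59]))
```

>>> {"method": "step_arm", "body": {"plan": [[0,0,0,9,0.6],[0,0,0,18,0.6],[0,0,0,27,0.6],[0,0,2,35,0.6],[0,0,5,35,0.6],[0,0,7.7,35,0.6],[0,0,8.3,35,0.6],[0,0,8.3,35,0.6]]}}

```text
t: 36.7
tool_pos: [0.5927, 0.1661, 0.0765]
ee_rot: [-2.146, -2.294, 0.001]
wrist_force: [-0.4, 0.4, -2.0]
grip_width: 0.541
finger_force: 19.9
```

```bash
python3 -c "
from h import *
s=robot.state();print(s['wrist_force'])
print(rel([.5932,.1662,.0765],np.radians(3.8),s))"
```

```text
[-0.39843534  0.39602192 -2.01781182]
(array([0.01, 0.05, 0.  ]), np.float64(0.003957349242824648), array([ 0.08,  0.73,  1.39, -0.  ,  1.03,  0.01]))
```

>>> {"method": "step_arm", "body": {"plan": [[0,0.05,0.15,0,0.6],[0,0.05,0.15,0,0.6],[0,0.05,0.15,0,0.2],[0,0.05,0.15,0,0.2],[0,0.05,0.15,0,0.2],[0,0,-5,0,0.2],[0,0,-10,0,0.2],[0,0,-15,0,0.2]]}}

```text
t: 37.7
tool_pos: [0.5928, 0.166, 0.2279]
ee_rot: [-2.147, -2.294, 0.0]
wrist_force: [0.6, 0.7, 0.1]
grip_width: 0.803
finger_force: 0.0
```

```bash
python3 -c "
from h import *
print(rel([.33,.12,.26],np.radians(45)))"
```

```text
(array([ -2.85, -26.53,  -3.2 ]), np.float64(-41.207307166978346), array([0.08, 0.55, 1.22, 0.  , 1.36, 0.01]))
```

>>> {"method": "step_arm", "body": {"plan": [[0,-5,-2,-5,0.2],[0,-10,-3,-10,0.2],[-1,-15,-3,-15,0.2],[-2,-20,-3,-20,0.2],[-2.5,-24,-3,-20,0.2],[-2.8,-26.5,-3,-20,0.2],[-2.8,-26.5,-3,-20,0.2]]}}

```text
t: 38.58
tool_pos: [0.3295, 0.1205, 0.2567]
ee_rot: [1.716, 2.631, 0.001]
wrist_force: [-0.8, -0.2, 0.1]
grip_width: 0.803
finger_force: 0.0
```

```bash
python3 -c "
from h import *
im=vision.read_camera('top')
for g in glasses(im):print(g)
print(lamp())
cv2.imwrite('pics/f1.png',cv2.resize(im[140:290,195:515,::-1],(800,375),interpolation=cv2.INTER_CUBIC))"
```

```text
([291.0, 180.7], 26, [0.5984, 0.0957], np.float64(-85.7))
([263.6, 183.6], 30, [0.5933, 0.1656], np.float64(-84.7))
([268.9, 254.8], 30, [0.4136, 0.1555], np.float64(29.1))
([273.3, 270.8], 110, [0.3739, 0.145], np.float64(7.4))
(np.int64(300), 'bearing', np.float64(-1.04), 'line', np.float64(1.82), np.float64(0.1051))
```

View pics/f1.png

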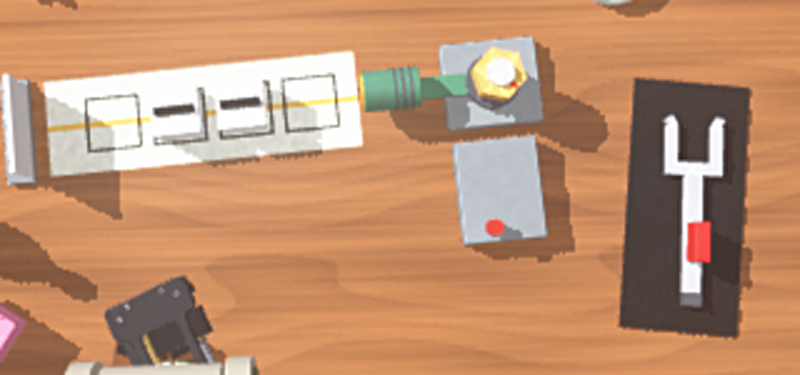

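Both glasses sit square on the middle marks. The lamp lies along the yellow line, the spanner is flat on its mat and the nut is tight. I hand it in.

```bash
python3 -c "
from rig import order
print(order.job_done())"
```

```text
the job is handed in; nothing more can be done
None
```

I handed the job in at about 39 s: lamp in line to about 1°, locknut turned to its stop, spanner flat on its mat, and both sample glasses present upright and square to the light on the second and third marks; the judge gave no verdict back.

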